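# Turn a gauge probe over the stand into the test bay

### The job

Bring the gauge probe with the blue cap from its black charger to the test bay with the blue base and two tall aluminium cheeks. Its charger lets you hold it only by the narrow edges and the bay only by the broad faces, so first stand it upright on the round stand, let go, take it again by the broad faces and set it down fully home in the bay, upright, either way round. Set it down rather than drop it, and leave the probe with the orange cap where it is.

Things in the scene. Friction and masses are not known exactly. Their poses are not given: they have to be found in the camera images.
- blue_probe: White gauge probe with a blue cap: box 30 (x) by 46 (y) by 96 mm tall, 0.16 kg, on a flat foot. Origin at the centre of the underside, z up. Broad faces (one with a screen) at +x and -x, 30 mm apart; narrow edges at +y and -y, 46 mm apart. Starts upright in one of two equal fixed black chargers (either one), its foot 12 mm above the bench; lifts straight up and out.
- orange_probe: Equal probe with an orange cap in the other charger; leave alone. Each charger has a 90 x 90 x 12 mm base, centred on and turned as its probe; cheeks 4 mm off the broad faces, 34 mm long in y, 7 mm thick, up to 89 mm above the bench; the narrow edges are open but for lips 4 mm off, 5 mm thick, up to 23 mm above the bench.
- stand: Round fixed aluminium stand with a flat black rubber top, 106 mm across at the top, 120 mm at the foot. The top is 30 mm above the bench. Origin at the centre of its underside, z up.
- bay: Fixed test bay: blue base 110 (x) by 120 (y) mm, its top, 12 mm above the bench, the probe's floor. Origin: centre of underside. Aluminium cheeks at +y and -y for the narrow edges: 60 mm apart inside, 9 mm thick, 36 mm long in x, to 100 mm above the bench. Lips at +x and -x: 44 mm apart inside, 6 mm thick, to 25 mm. Seated probe: centred, its x along the bay's x, either way round.

How it is judged:
By the outcome, as a careful person would: the job done as asked, in the order asked, and still so for the second after the job is handed in, with the robot touching nothing.
It also fails if it takes over 58 s, if anything falls off the work surface, if the arm or the gripper's body presses on something with over 40 N, if the wrist force passes 120 N, or if a joint passes its speed limit or range.

### The arm

A 7-joint arm with a two-finger parallel gripper is mounted at the origin on the work surface; the furniture and walls round the work are solid. World frame = base frame: x ahead of the robot, y to its left, z up, the work surface at z = 0. Lengths are in m, angles in rad, forces in N, time in s.
With the tool pointing down it reaches from about 0.4 to 0.75 m from the base axis. Payload 19.5 kg.
Tool frame: the origin (TCP) lies midway between the tips of the shut fingers; the grasp point (between the pads) lies behind it (ctrl.pinch_z is the z of the grasp point in the tool frame, in m); z points along the fingers, y is the line along which they close (so a half turn about z gives the same grasp; the last joint's range is limited). The gripper opens to 85 mm and grips with 20 to 120 N. Pads are 22 mm wide; open, the fingers measure 114 mm over their backs; the gripper's body (76 mm by 85 mm) begins 54 mm behind the grasp point. The pads swing forward as they close: fully open they stand 13 mm farther back than shut.
Start: joints at [1.186, 0.707, -0.028, 1.485, 0.022, 0.951, -0.075], TCP at [0.193, -0.542, 0.231] pointing down, gripper open.
Joint ranges: [-2.71, 2.71], [-0.32, 2.16], [-1.57, 1.52], [0, 2.45], [-1.46, 4.6], [0, 2.02], [-2.83, 2.83]. Speed limits (rad/s): [1.89, 1.89, 2.57, 2.57, 3.01, 3.01, 3.01].

### API

Orientations are given as a 3x3 rotation matrix whose columns are the frame's x, y, z axes.
In Python, from workcell import ctrl, camrig, get_state gives the robot as it stands (ctrl), with the cameras (camrig) and the readings as plain functions. Calls block until the motion is done:
- ctrl.goto(position, orientation): joint-space move of the TCP to a pose.
- ctrl.move_l(position, rotation=None, rate=0.15, guard=None): straight line of the TCP; rotation=None keeps the orientation; rate is the mean speed in m/s. With guard (N) it stops when the force on the tool has changed by that much, and returns True; else False.
- ctrl.goto_joints(angles): joint-space move.
- ctrl.gripper_open() and ctrl.grab(): open the fingers fully, or close them until they stop; the grip force is fixed at half the most.
- ctrl.sleep(seconds).
- ctrl.ik(position, orientation): joint angles nearest the present ones, or None.
- get_state(): the state.
- camrig.camera(name): name is "scene" or "side" or "wrist"; returns a dict with "color" (400x640x3 uint8, red, green, blue), "fov_y" (degrees; the focal length in pixels is half the picture's height over the tangent of half this angle, whatever the lens; pixels are square), "cx", "cy" (the principal point, pixels), "R" (3x3) and "t" (3): a world point X has camera coordinates R X + t; the wrist camera has in their place "hand_eye" (4x4, takes a point from camera to tool coordinates, whose origin is the TCP and whose axes are the flange's). Camera axes: x right, y down, z forward; pixel columns grow to the right and rows downward; lengths in m; the calibration is good to about 2 mm. A picture is of the moment at which its call begins: read the wrist's pose just before it. There is no depth.
A pose or a line that the arm cannot do raises ctrl.IKError and nothing moves.
- ctrl.job_done(): hands the job in; it is judged then, once.
The state is a dict: "t": time; "qpos": joint angles; "qvel": joint speeds; "joint_torque": joint torques, N m; "eef_pos": TCP position; "tcp_rot": TCP orientation; "contact_force": force on the tool from outside, world axes, zero at the start; "torque": the same for the moment, N m; "gripper_width": finger opening in m; "finger_force": force on a finger pad.
Only numpy, scipy, OpenCV 4.12 (cv2) and the standard library are available. Lean on these libraries where they do the work, as an engineer would, in place of code of your own. Each camera call takes 0.05 s, during which the arm holds its last target. There are 200 camera calls.

## Working session

There is one attempt and no reset: what is moved stays moved. The work goes in short steps, each a Python script; the robot and the scene stay as the last script left them, time stands still between calls to the robot, and variables do not carry over. Pictures are saved under pics/ and viewed, at most 10 in all, crops included, and the job is handed in when it is done.

```bash
mkdir -p pics; ls; python3 - <<'E'
from workcell import ctrl, camrig, get_state
import cv2,numpy as np
s=get_state();print(s['t'],s['eef_pos'],s['tcp_rot'],ctrl.pinch_z,s['gripper_width'])
for n in("scene","side","wrist"):
    c=camrig.camera(n);cv2.imwrite(f"pics/{n}0.png",c["color"][:,:,::-1])
    print(n,{k:np.round(v,3).tolist() for k,v in c.items() if k!="color"})
E
```

```text
pics
workcell.py
0.0 [ 0.19321001 -0.54129433  0.2308373 ] [[ 9.41813328e-01  3.36136157e-01 -3.72685162e-04]
 [ 3.36136363e-01 -9.41812788e-01  1.00897102e-03]
 [-1.18480111e-05 -1.07553539e-03 -9.99999422e-01]] -0.0187 0.08532830120542584
scene {'fov_y': 45.889, 'cx': 317.368, 'cy': 194.507, 'R': [[-0.852, -0.523, 0.009], [-0.358, 0.57, -0.739], [0.382, -0.633, -0.673]], 't': [0.344, 0.309, 0.631]}
side {'fov_y': 51.195, 'cx': 321.156, 'cy': 200.241, 'R': [[-0.859, -0.512, 0.017], [-0.242, 0.376, -0.895], [0.451, -0.773, -0.447]], 't': [0.333, 0.246, 0.473]}
wrist {'fov_y': 60.753, 'cx': 321.296, 'cy': 204.076, 'hand_eye': [[-0.0, -0.957, -0.29, 0.074], [1.0, -0.0, 0.0, -0.0], [-0.0, -0.29, 0.957, -0.143], [0.0, 0.0, 0.0, 1.0]]}
```

View pics/scene0.png

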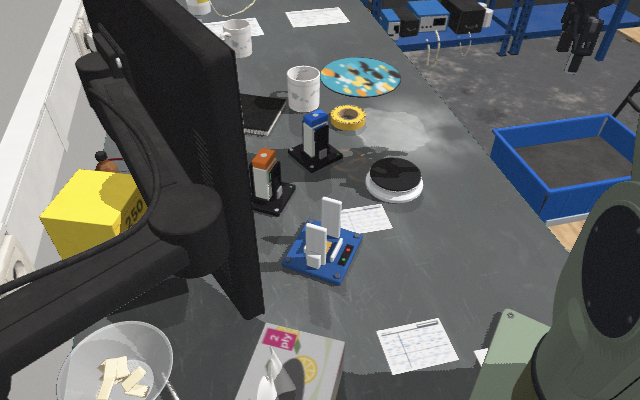

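View pics/side0.png

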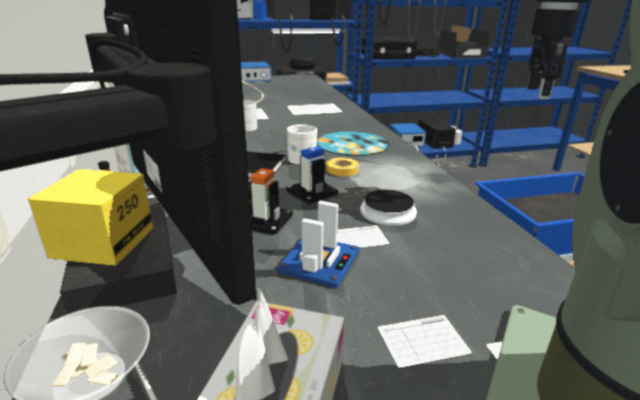

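The scene view shows the blue cap at (316,117), the orange cap at (265,160), the stand top at (395,174), the bay at (322,252) with cheeks at (316,245) and (331,217), and a monitor on the left. The side view has the same items at (313,155), (263,178), (388,206) and (320,262).

```bash
cat > h.py <<'E'
from workcell import ctrl, camrig, get_state
import cv2,numpy as np
def cam(name):
    s=get_state();c=camrig.camera(name);h,w=c["color"].shape[:2]
    f=h/2/np.tan(np.radians(c["fov_y"])/2)
    if "R" in c: Rcw=np.array(c["R"]).T;o=-Rcw@np.array(c["t"])
    else:
        T=np.eye(4);T[:3,:3]=s["tcp_rot"];T[:3,3]=s["eef_pos"];T=T@np.array(c["hand_eye"]);Rcw=T[:3,:3];o=T[:3,3]
    c.update(f=f,Rcw=Rcw,o=o);return c
def ray(c,p): 
    p=np.atleast_2d(np.array(p,float));return np.c_[(p[:,0]-c["cx"])/c["f"],(p[:,1]-c["cy"])/c["f"],np.ones(len(p))]@c["Rcw"].T
def onz(c,p,z):
    d=ray(c,p);return c["o"]+d*((z-c["o"][2])/d[:,2])[:,None]
def proj(c,X):
    q=(np.atleast_2d(X)-c["o"])@c["Rcw"];return q[:,:2]/q[:,2:]*c["f"]+[c["cx"],c["cy"]]
def save(c,n): cv2.imwrite(f"pics/{n}.png",c["color"][:,:,::-1])
def down(yaw):  # tool y axis (closing line) at angle yaw in the world
    y=np.array([np.cos(yaw),np.sin(yaw),0]);z=np.array([0,0,-1.]);return np.c_[np.cross(y,z),y,z]
E
python3 - <<'E'
from h import *
np.set_printoptions(precision=3,suppress=True)
a=cam("scene");b=cam("side")
print(a["o"],b["o"])
for n,p,q,z in[("blue",(316,117),(313,155),.108),("orange",(265,157),(263,176),.108),("stand",(395,174),(388,206),.03),("bay",(322,252),(320,262),.012),("mug",(303,73),(301,130),.1),("tape",(348,116),(342,167),.03),("monbottom",(255,315),(250,300),.0),("tissue",(300,380),(290,340),.08)]:
    d=ray(a,p)[0];e=ray(b,q)[0];st=np.linalg.lstsq(np.c_[d,-e],b["o"]-a["o"],rcond=None)[0]
    print(n,onz(a,p,z)[0],onz(b,q,z)[0],a["o"]+st[0]*d)
E
```

```text
[0.163 0.404 0.65 ] [0.132 0.443 0.425]
blue [ 0.598 -0.308  0.108] [ 0.58  -0.285  0.108] [ 0.618 -0.341  0.083]
orange [ 0.607 -0.142  0.108] [ 0.6   -0.135  0.108] [ 0.616 -0.153  0.098]
stand [ 0.412 -0.317  0.03 ] [ 0.401 -0.293  0.03 ] [ 0.427 -0.359 -0.006]
bay [ 0.439 -0.072  0.012] [ 0.431 -0.068  0.012] [ 0.444 -0.082 -0.001]
mug [ 0.732 -0.465  0.1  ] [ 0.717 -0.446  0.1  ] [ 0.75  -0.494  0.082]
tape [ 0.598 -0.455  0.03 ] [ 0.584 -0.431  0.03 ] [ 0.62  -0.498 -0.001]
monbottom [0.466 0.089 0.   ] [0.479 0.061 0.   ] [0.441 0.115 0.054]
tissue [0.324 0.173 0.08 ] [0.333 0.162 0.08 ] [0.316 0.185 0.109]
```

```bash
python3 - <<'E'
from h import *
np.set_printoptions(precision=3,suppress=True)
print(proj(cam("scene"),[[.45,-.2,.4]]))
for yaw in(-np.pi/2,np.pi/2):
    try: q=ctrl.ik([.43,-.22,.38],down(yaw));print(yaw,q)
    except Exception as e: print(e)
R=down(-np.pi/2);print(R)
q=ctrl.ik([.43,-.22,.38],R)
ctrl.goto([.35,-.40,.36],R);ctrl.goto([.43,-.22,.38],R)
c=cam("wrist");save(c,"w1");print(c["o"],get_state()["t"],get_state()["eef_pos"])
E
```

```text
[[366.744   6.922]]
-1.5707963267948966 [ 0.362  0.416  0.075  1.512 -0.032  1.215 -1.129]
1.5707963267948966 [ 0.895  0.508 -0.876  1.495  0.395  1.323  1.556]
[[ 1.  0.  0.]
 [ 0. -1.  0.]
 [ 0.  0. -1.]]
[ 0.504 -0.221  0.523] 2.1333 [ 0.429 -0.221  0.38 ]
```

View pics/w1.png

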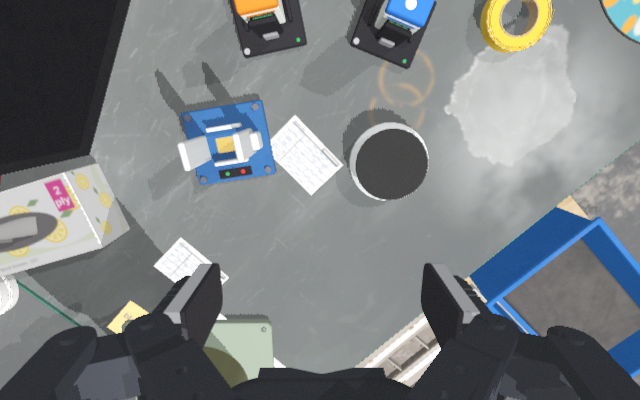

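The wrist view shows the blue-capped probe at (405,10) in its black base at the top edge, the stand top as a disc at (392,161), and the bay base with corners near (180,115), (262,99), (274,178) and (200,186). The monitor is at the upper left and the tissue box at the left. I'll move the camera forward to see both chargers whole.

```bash
python3 - <<'E'
from h import *
np.set_printoptions(precision=3,suppress=True)
R=down(-np.pi/2)
ctrl.goto([.55,-.25,.34],R)
c=cam("wrist");save(c,"w2");np.savez("w2.npz",**c);print(c["o"],get_state()["t"],get_state()["qpos"])
E
```

```text
[ 0.624 -0.251  0.482] 2.7667 [ 0.327  0.671  0.11   1.16  -0.07   1.315 -1.141]
```

View pics/w2.png

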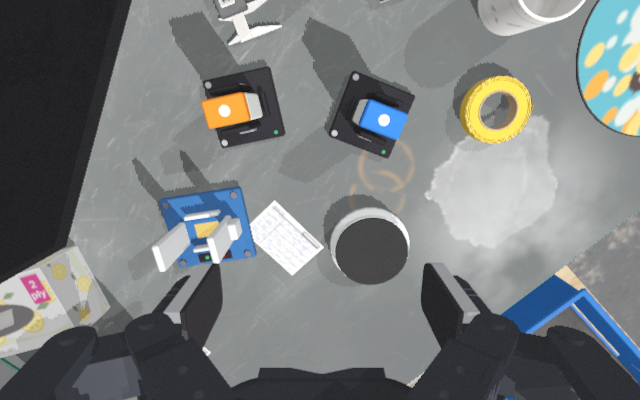

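The second wrist view shows the blue cap at (385,119) on its black base, with corners near (353,69), (415,92), (392,158) and (325,133). The stand top is at (371,250), and the bay base corners are near (160,203), (241,187) and (257,261). Next I'll measure these by masks.

```bash
cat > meas.py <<'E'
from h import *
np.set_printoptions(precision=4,suppress=True)
def big(m,near):
    n,l,st,ce=cv2.connectedComponentsWithStats(m.astype(np.uint8))
    k=min((i for i in range(1,n) if st[i,4]>150),key=lambda i:np.hypot(*(ce[i]-near)));return l==k
def rect(c,m,z):
    cn=max(cv2.findContours(m.astype(np.uint8),0,1)[0],key=cv2.contourArea)[:,0]
    X=onz(c,cn,z)[:,:2]*1000
    (cx,cy),(w,h),a=cv2.minAreaRect(X.astype(np.float32));return np.array([cx,cy,w,h,a])
E
python3 - <<'E'
from meas import *
c={k:v for k,v in np.load("w2.npz").items()}
I=c["color"];hsv=cv2.cvtColor(I,cv2.COLOR_RGB2HSV);H,S,V=cv2.split(hsv)
blue=(H>98)&(H<122)&(S>120)
cap=big(blue,(385,119));bay=big(blue&(V>60),(205,230))
print("cap",rect(c,cap,.108));print("bay",rect(c,bay,.012))
dark=(V<60)
k=big(cv2.morphologyEx(dark.astype(np.uint8),cv2.MORPH_OPEN,np.ones((3,3)))>0,(368,112))
print("chg",rect(c,(k|cap),.012),k.sum(),"darkonly",rect(c,k,.012))
st=big(V<75,(371,250))
cn=max(cv2.findContours(st.astype(np.uint8),0,1)[0],key=cv2.contourArea)[:,0]
X=onz(c,cn,.03)[:,:2]*1000;print("stand",cv2.fitEllipse(X.astype(np.float32)))
o=I.copy()
for m,col in((cap,(255,0,255)),(bay,(255,255,0)),(k,(0,255,0)),(st,(255,0,0))):
    cv2.drawContours(o,cv2.findContours(m.astype(np.uint8),0,1)[0],-1,col,1)
cv2.imwrite("pics/o2.png",cv2.resize(o[50:300,130:450,::-1],None,fx=2.4,fy=2.4,interpolation=cv2.INTER_NEAREST))
E
```

```text
cap [ 604.2753 -316.5006   46.405    31.0868   69.2099]
bay [444.1941 -84.7049 109.3333 120.0447   8.8892]
chg [ 611.1769 -320.3275   91.2442   72.6363   68.8191] 1437 darkonly [ 614.8691 -313.154    76.5082   73.8137   73.2167]
stand ((414.5999450683594, -322.7220764160156), (100.6820068359375, 101.53042602539062), 130.82810974121094)
```

View pics/o2.png

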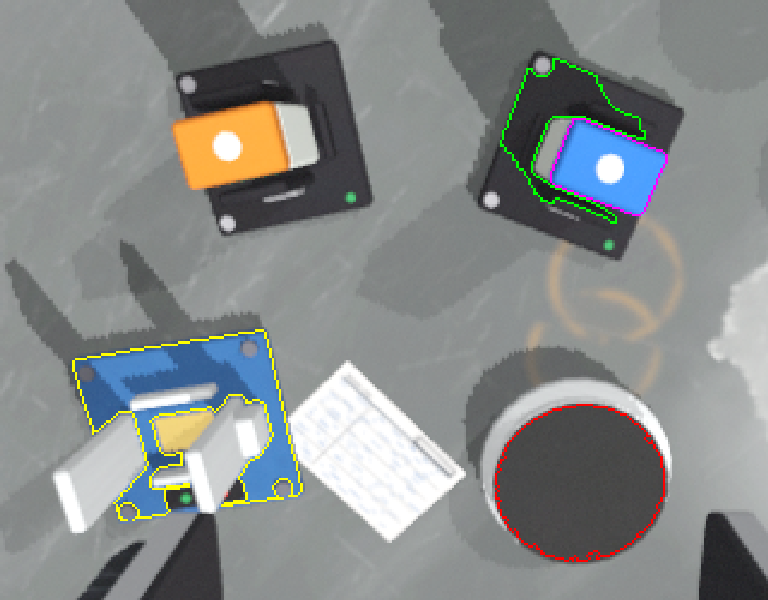

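The overlay confirms the fits: cap 46.4 × 31.1 mm (true size 46 × 30), bay base 109 × 120 mm, and a clean circle on the stand. Now for a check of the charger centre, where the monitor is, and whether the arm reaches each pose.

```bash
cat >> h.py <<'E'
B=np.array([.6043,-.3165]);BY=np.radians(69.2)   # blue probe, its y axis
ST=np.array([.4146,-.3227]);BAY=np.array([.4442,-.0847]);BX=np.radians(8.9)
def P(xy,z): return [xy[0],xy[1],z]
E
python3 - <<'E'
from h import *
np.set_printoptions(precision=3,suppress=True)
c={k:v for k,v in np.load("w2.npz").items()}
print(onz(c,[(355,70.8),(415,95),(388.3,158.3),(329.2,135.4)],.012).mean(0))
a=cam("scene");b=cam("side")
def tri(a,p,b,q):
    d=ray(a,p)[0];e=ray(b,q)[0];s=np.linalg.lstsq(np.c_[d,-e],b["o"]-a["o"],rcond=None)[0]
    X,Y=a["o"]+s[0]*d,b["o"]+s[1]*e;print(X,Y)
tri(a,(262,317),b,(254,300));tri(a,(262,317),c,(68,245));tri(b,(254,300),c,(68,245))
for n,xy,z,ys in[("grab",B,.063,(BY,BY-np.pi)),("stand",ST,.081,(BX+np.pi/2,BX-np.pi/2)),("regr",ST,.081,(BX,BX-np.pi)),("bay",BAY,.063,(BX,BX-np.pi)),("bayhi",BAY,.2,(BX,BX-np.pi))]:
    for y in ys: print(n,round(y,2),ctrl.ik(P(xy,z),down(y)))
E
```

```text
[ 0.604 -0.319  0.012]
[0.427 0.116 0.061] [0.424 0.113 0.061]
[0.435 0.107 0.043] [0.431 0.104 0.042]
[0.435 0.101 0.048] [0.433 0.1   0.047]
grab 1.21 [ 0.657  1.125 -0.581  1.18   0.625  1.008  1.222]
grab -1.93 [ 0.378  1.087  0.146  1.192 -0.169  0.874 -1.378]
stand 1.73 [ 0.088  1.274  1.295  1.836 -1.343  1.237 -2.713]
stand -1.42 [ 0.59   0.867  0.019  1.82  -0.034  0.455 -0.783]
regr 0.16 [ 0.731  0.872 -0.243  1.816  0.393  0.502  0.379]
regr -2.99 [ 0.462  0.888  0.264  1.824 -0.445  0.488 -1.957]
bay 0.16 [ 0.184  0.851 -0.118  2.083  0.399  0.229 -0.129]
bay -2.99 [ 0.027  0.863  0.164  2.087 -0.566  0.233 -2.299]
bayhi 0.16 [ 0.299  0.592 -0.304  1.951  0.284  0.64  -0.031]
bayhi -2.99 [-0.122  0.62   0.414  1.963 -0.404  0.639 -2.434]
```

```bash
python3 - <<'E'
from h import *
np.set_printoptions(precision=3,suppress=True)
def st(n): s=get_state();print(n,round(s["t"],2),s["eef_pos"],s["gripper_width"],s["finger_force"],s["contact_force"])
y=BY-np.pi
ctrl.goto(P(B,.20),down(y))
print(ctrl.move_l(P(B,.065),rate=.12,guard=15));st("down")
ctrl.grab();st("grab")
ctrl.move_l(P(B,.22),rate=.1);st("lift")
c=cam("wrist");save(c,"w3")
E
```

```text
False
down 4.84 [ 0.605 -0.317  0.066] 0.08582542754712878 0.0 [-0.708  1.142 -0.313]
grab 5.28 [ 0.604 -0.317  0.065] 0.04530557860356929 60.83590731024742 [-0.413  0.625  5.925]
lift 6.98 [ 0.604 -0.316  0.22 ] 0.04543302763661272 61.21695153415203 [-0.653  0.22  -1.139]
```

View pics/w3.png

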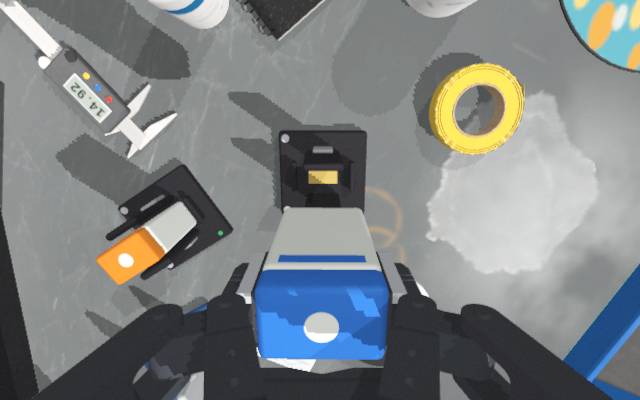

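The blue-capped probe is held square between the fingers, its cap at (320,315), and its charger at (323,165) is empty. The orange one is untouched at (130,260). Next I'll set it on the stand.

```bash
python3 - <<'E'
from h import *
np.set_printoptions(precision=3,suppress=True)
def st(n): s=get_state();print(n,round(s["t"],2),s["eef_pos"],s["gripper_width"],s["finger_force"],s["contact_force"])
R=down(BX-np.pi/2)
ctrl.goto(P(ST,.20),R)
ctrl.move_l(P(ST,.093),rate=.12);ctrl.sleep(.2);st("above")
print(ctrl.move_l(P(ST,.078),rate=.02,guard=6));ctrl.sleep(.2);st("touch")
ctrl.gripper_open();ctrl.sleep(.2);st("open")
ctrl.move_l(P(ST,.21),rate=.12)
# look with the camera nearly above the cap
ctrl.goto([ST[0]-.05,ST[1],.30],down(-np.pi/2));ctrl.sleep(.2)
c=cam("wrist");save(c,"w4");np.savez("w4.npz",**c);st("look")
E
```

```text
above 9.08 [ 0.415 -0.323  0.093] 0.04580253303760289 61.32677860558033 [-0.008 -0.582 -1.984]
True
touch 9.82 [ 0.415 -0.323  0.083] 0.04554397690118836 62.17828765511513 [-0.658 -0.987  7.755]
open 10.5 [ 0.414 -0.323  0.083] 0.08566681273257896 0.0 [-0.003  0.491  0.263]
look 12.45 [ 0.365 -0.323  0.299] 0.0855074663332451 0.0 [ 0.09   0.751 -0.468]
```

View pics/w4.png

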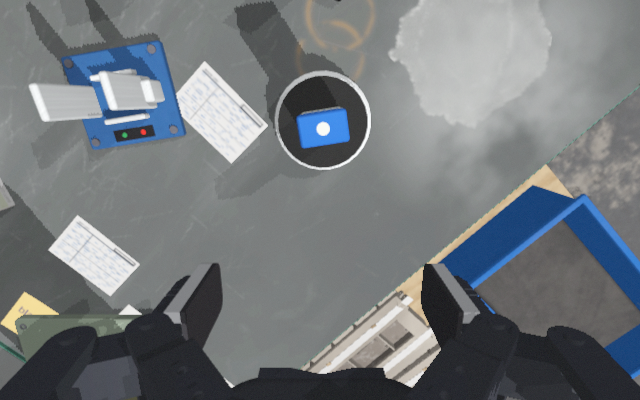

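The probe stands upright on the stand, its cap at (323,127). The bay base is at (125,95). I'll measure both, then regrasp by the broad faces, if the measurement agrees.

```bash
python3 - <<'E'
from meas import *
c={k:v for k,v in np.load("w4.npz").items()}
H,S,V=cv2.split(cv2.cvtColor(c["color"],cv2.COLOR_RGB2HSV));blue=(H>98)&(H<122)&(S>120)
r=rect(c,big(blue,(323,127)),.126);print("cap",r);print("bay",rect(c,big(blue,(125,95)),.012))
def st(n): s=get_state();print(n,round(s["t"],2),s["eef_pos"],s["gripper_width"],s["finger_force"],s["contact_force"])
a=np.radians(r[4]+(90 if r[2]>r[3] else 0))       # short side = probe x
yaw=BX+(a-BX+np.pi/2)%np.pi-np.pi/2
xy=r[:2]/1000;print(xy,np.degrees(yaw))
assert np.hypot(*(xy-ST))<.006 and abs(yaw-BX)<.1 and abs(max(r[2:4])-46)<5
ctrl.goto(P(xy,.22),down(yaw))
print(ctrl.move_l(P(xy,.083),rate=.12,guard=15));st("down")
ctrl.grab();st("grab")
ctrl.move_l(P(xy,.22),rate=.1);st("lift")
ctrl.goto(P(BAY,.22),down(BX));ctrl.sleep(.2);st("over bay")
s=camrig.camera("scene");cv2.imwrite("pics/s5.png",cv2.resize(s["color"][100:330,200:460,::-1],None,fx=2.4,fy=2.4))
E
```

```text
cap [ 414.8737 -323.4131   30.6095   46.0845    8.9585]
bay [442.7572 -85.681  108.8776 121.3487   8.9262]
[ 0.4149 -0.3234] 8.958514213562012
False
down 14.97 [ 0.4151 -0.3236  0.0836] 0.08541086835055278 0.0 [-1.1751  0.3085  0.2688]
grab 15.53 [ 0.4149 -0.3235  0.0832] 0.029354283927712475 59.15996700525284 [-1.1542  0.7235  5.2569]
lift 17.04 [ 0.4147 -0.3233  0.2196] 0.02936567508369849 59.20086532831192 [-0.5348  0.9702 -2.1129]
over bay 18.19 [ 0.4442 -0.0857  0.2199] 0.0292589352860388 59.21891301870346 [-0.2539  0.7368 -2.0248]
```

View pics/s5.png

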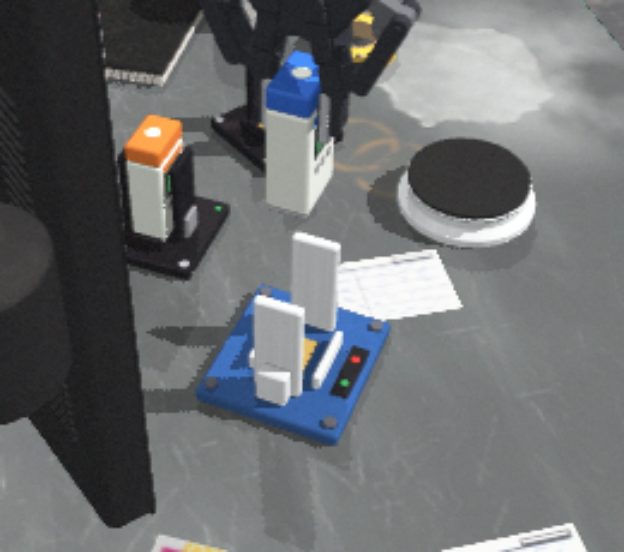

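The probe is held upright by its broad faces above the bay, its cap at (300,85) in the crop, and the way is clear. I'll lower it, guarded.

```bash
python3 - <<'E'
from h import *
np.set_printoptions(precision=4,suppress=True)
def st(n): s=get_state();print(n,round(s["t"],2),s["eef_pos"],s["gripper_width"],s["contact_force"])
xy=[.4435,-.0852]
print(ctrl.move_l(P(xy,.076),down(BX),rate=.07,guard=8));ctrl.sleep(.2);st("above")
if get_state()["eef_pos"][2]>.08: raise SystemExit
print(ctrl.move_l(P(xy,.059),rate=.02,guard=6));ctrl.sleep(.2);st("touch")
if get_state()["eef_pos"][2]>.068: raise SystemExit
ctrl.gripper_open();ctrl.sleep(.2);st("open")
ctrl.move_l(P(xy,.24),rate=.12)
ctrl.goto([.36,-.13,.34],down(-np.pi/2));ctrl.sleep(.2)
c=cam("wrist");np.savez("w6.npz",**c);st("look")
s=camrig.camera("scene")["color"][150:330,200:440,::-1]
w=c["color"][0:240,150:470,::-1]
cv2.imwrite("pics/end.png",np.hstack([cv2.resize(s,(440,330)),cv2.resize(w,(360,330))[:, :]]))
from meas import big,rect
H,S,V=cv2.split(cv2.cvtColor(c["color"],cv2.COLOR_RGB2HSV));blue=(H>98)&(H<122)&(S>120)
from h import proj
p=proj(c,[[*BAY,.108]])[0];print(p)
lum=blue&(V>180);print("cap",rect(c,big(lum,p),.108))
E
```

```text
False
above 20.65 [ 0.4435 -0.0852  0.0761] 0.02967989450600237 [ 0.141   0.5375 -0.939 ]
True
touch 21.43 [ 0.4435 -0.0852  0.065 ] 0.029356781133911682 [-1.0721 -0.2724  6.9112]
open 22.22 [ 0.4433 -0.0852  0.065 ] 0.08527907283985463 [-0.566   0.7832  0.2722]
look 25.25 [ 0.3601 -0.13    0.3398] 0.0854040199679332 [-0.7194 -0.3754 -0.2035]
[278.1123  90.6544]
cap [442.9549 -85.8462  29.3456  45.1901   9.1042]
```

View pics/end.png

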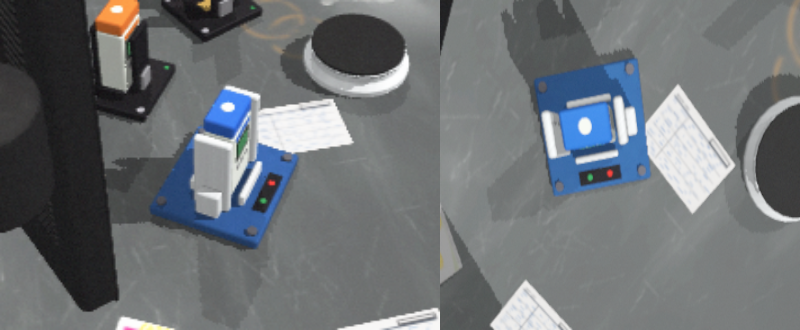

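The probe stands upright between the cheeks. Its cap at (585,126) is centred within 1 mm, contact came exactly at floor height, and the orange probe is still in place.

```bash
python3 -c "
from workcell import ctrl, camrig, get_state
print(ctrl.job_done())"
```

```text
the job is handed in; nothing more can be done
None
```

The blue-capped probe went from its charger to the round stand, was taken again by its broad faces, and now sits upright and fully home in the bay; I handed the job in at about 25 s with the orange-capped probe untouched.

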